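# Lock the culture dish in its carrier with the latch plate

### The job

Lock the pink culture dish into its grey carrier with the green latch plate: pick the plate up by its tab, tilt its oblong eye past the wide head of the carrier's stud, then lay it down flat on the carrier, held captive by the head, with its tab over the middle of the dish. Let go of it there, and leave the red plate, whose hole is too small, where it lies.

Things in the scene. Friction and masses are not known exactly. Their poses are not given: they have to be found in the camera images.
- green_plate_tab (a point): Centre of the upright grip tab of the loose green plate (120 x 66 x 5 mm, 60 g, starts flat on the desk). The tab is 34 mm long in x, 12 mm thick in y, 34 mm tall above the plate; its centre is 22 mm above the plate's underside. Plate axes: x lengthwise from eye to tab, y across, z up out of its upper face. From here the plate runs from x = -90 to +30 mm.
- green_plate_eye (a point): Centre of the green plate's eye, at half thickness: a through slot 30 mm in x by 46 mm in y, 62 mm from the tab (x = -62, z = -19.5 mm from its centre; same axes). Far bar beyond it 13 mm wide. It passes the head only when tilted some 35 degrees, tab end high: far bar down outside the rim on the side away from the dish, drawn in to the neck, then the tab end lowered.
- stud_head (a point): Top centre of the steel stud on the grey carrier, a fixed slab 165 x 100 x 16 mm. Head round, 36 mm across, 7 mm high, top rim bevelled; neck 8 mm across. Head top 31 mm, head underside 24 mm above the slab's upper face. Axes: x from stud to dish, y across, z up; slab from x = -45 to +120 mm. Pink dish, 64 mm, sunk in a well centred at x = +62 mm, its top 2 mm below the slab's face.
- red_plate_tab (a point): Centre of the tab of the loose red plate: same size, shape and axes as the green one, but with a round 14 mm hole instead of the oblong eye, too small for the head. It is to stay where it lies.

How it is judged:
At the end, for the whole second after the job is handed in: The green plate lies flat (10 degrees) on the carrier, the stud's neck through its eye (eye centre within 23 mm of the stud's axis, under 25 mm above the desk, so below the head), its tab over the dish: 40 mm or more past the stud, within 28 mm of the carrier's middle line (horizontal distance between green_plate_eye and stud_head below 0.023 m and height (world z) of green_plate_eye below 0.025 m and angle between green_plate_eye's own z axis and vertical below 0.17 rad and x of green_plate_tab in the frame of stud_head above 0.04 m and y of green_plate_tab in the frame of stud_head between -0.028 and 0.028 m); the robot touches nothing.
It fails at once if the red plate is moved by more than 30 mm (distance of red_plate_tab from where it was at the start of the episode above 0.03 m).
It also fails if it takes over 38 s, if anything falls off the work surface, if the arm or the gripper's body presses on something with over 40 N, if the wrist force passes 120 N, or if a joint passes its speed limit or range.

### The arm

A 7-joint arm with a two-finger parallel gripper is mounted at the origin on a cart in front of the work surface, level with it; the furniture and walls round the work are solid. World frame = base frame: x ahead of the robot, y to its left, z up, the work surface at z = 0. Lengths are in m, angles in rad, forces in N, time in s.
With the tool pointing down it reaches from about 0.35 to 0.9 m from the base axis. Payload 8.1 kg.
Tool frame: the origin (TCP) lies at the very end of the fingers, on their centre line; the grasp point (between the pads) lies 19 mm behind it; z points along the fingers, y is the line along which they close (so a half turn about z gives the same grasp; the last joint's range is limited). The gripper opens to 92 mm and grips with 3 to 60 N. Pads are 19 mm wide; open, the fingers measure 130 mm over their backs; the gripper's body (75 mm by 190 mm) begins 47 mm behind the grasp point.
Start: joints at [-1.428, 0.434, 0.025, 1.573, -0.012, 1.134, -0.075], TCP at [0.152, 0.606, 0.227] pointing down, gripper open.
Joint ranges: [-2.62, 2.62], [-0.44, 2.09], [-1.27, 1.32], [0.08, 2.57], [-1.32, 4.46], [0.12, 2], [-2.74, 2.74]. Speed limits (rad/s): [2.22, 2.22, 3.01, 3.01, 3.14, 3.14, 3.14].

### API

Orientations are given as a rotation vector (axis times angle).
In Python, from station import state, camera, close_job gives the robot as it stands.
- The arm moves only by the tool play_rows, never from a script. Its argument "targets" is a list of rows, each a list of 5 numbers: the closure in counts, from 0 (fully open) to 255 (shut), then the shift along the tool's x, y, z in units of 25 mm (1.0 is 25 mm), then the turn about the tool's z in units of 5 degrees (1.0 is 5 degrees). A call has 1 to 12 rows; each row shifts and turns the commanded pose from where the row before left it, along the tool's axes as they then stand; what a row does not reach is not made up. A row lasts 1/12 s, in which the tool goes at most 41.7 mm and 7.16 degrees, less where a joint would pass 70% of its speed; a pose out of reach is approached as far as the arm can. A call is refused whole if a number of a shift passes 1 or a number of a turn 1, either way. A call with a gripper value outside its range is refused whole. The fingers move at their own pace and stop on an object; "newtons" is the grip in N (left out, the last holds). Time passes only in rows, so rows that do not move let the fingers close. It gives the time, the measured TCP pose, the force, the opening and the grip force at its end, in the units of the state.
- state(): the state, without advancing time (a new reading comes with each control period).
- camera(name): name is "scene" or "top" or "wrist"; returns a dict with "pixels" (420x560x3 uint8, red, green, blue), "fx", "fy", "cx", "cy" (pixels), "R" (3x3) and "t" (3): a world point X has camera coordinates R X + t; the wrist camera has in their place "T_tool_cam" (4x4, takes a point from camera to tool coordinates, whose origin is the TCP and whose axes are the flange's). Camera axes: x right, y down, z forward; pixel columns grow to the right and rows downward; lengths in m; the calibration is good to about 2 mm. The wrist camera is an equidistant fisheye: a pixel r from the principal point sees the ray r / f radians off the axis. A picture is of the moment at which its call begins: read the wrist's pose just before it. There is no depth.
- close_job(): hands the job in; it is judged then, once.
The state is a dict: "clock": time; "joint_pos": joint angles; "dq": joint speeds; "joint_torque": joint torques, N m; "ee_pos": TCP position; "eef_rot": TCP orientation; "contact_force": force on the tool from outside, world axes, zero at the start; "wrist_torque": the same for the moment, N m; "width": finger opening in m; "finger_force": force on a finger pad.
Only numpy, scipy, OpenCV 4.12 (cv2) and the standard library are available. Lean on these libraries where they do the work, as an engineer would, in place of code of your own. Each camera call takes 0.05 s, during which the arm holds its last target. There are 200 camera calls.

## Working session

There is one attempt and no reset: what is moved stays moved. The work goes in short steps, Python scripts to look and compute and a tool call to move; the robot and the scene stay as the last step left them, time stands still between calls to the robot, and variables do not carry over. Pictures are saved under pics/ and viewed, at most 10 in all, crops included, and the job is handed in when it is done.

Besides the shell and the picture viewer there is one more tool, called after "Call:" in YAML: its name, and indented under it one key for each argument. play_rows: Moves the arm, as the interface text tells. Its arguments: {"type":"object","properties":{"targets":{"type":"array","items":{"type":"array","items":{"type":"number"}}},"newtons":{"type":"number"}},"required":["targets"]}

```bash
mkdir -p pics
python3 - <<'E'
from station import state,camera
import cv2,numpy as np
s=state();print(s)
for n in("top","scene"):
    c=camera(n);cv2.imwrite(f"pics/{n}0.png",c["pixels"][:,:,::-1]);print(n,c["fx"],c["fy"],c["cx"],c["cy"],np.round(c["R"],3).tolist(),c["t"], (-np.array(c["R"]).T@np.array(c["t"])))
E
```

```text
{'clock': 0.0, 'joint_pos': array([-1.42759218,  0.43523742,  0.02497767,  1.57407173, -0.01157738,
        1.13401248, -0.07510605]), 'dq': array([ 0.0017079 ,  0.00050323,  0.00048838, -0.00061095,  0.00079316,
       -0.00073904,  0.00168921]), 'joint_torque': array([ 1.71623233e-04, -6.67855597e+01,  9.84859094e-01, -3.14467907e+01,
       -6.06902526e-02,  4.23259498e-02,  1.51929648e-04]), 'ee_pos': array([0.15202761, 0.60570838, 0.22594588]), 'eef_rot': array([-3.85242946e-01, -3.11785335e+00,  2.48842376e-03]), 'contact_force': array([-0.61000216, -0.11607415, -0.37477649]), 'wrist_torque': array([ 0.01334296,  0.03368298, -0.0067585 ]), 'finger_force': 0.0, 'width': 0.09193936142009627}
top 500.897297432425 500.897297432425 278.0436992451318 205.73737530718793 [[-0.009, -1.0, 0.005], [-0.997, 0.009, -0.082], [0.082, -0.006, -0.997]] [-0.04446272  0.51824694  0.88315185] [ 0.44369006 -0.04359035  0.92290467]
scene 401.2777344755311 401.2777344755311 283.2530788426186 210.8878874466569 [[-0.895, -0.447, 0.006], [-0.228, 0.445, -0.866], [0.384, -0.776, -0.499]] [0.46408503 0.20399846 0.64655799] [0.21303053 0.61862922 0.496934  ]
```

View pics/top0.png

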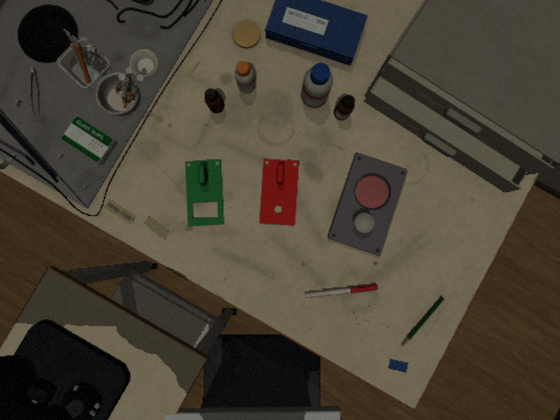

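View pics/scene0.png

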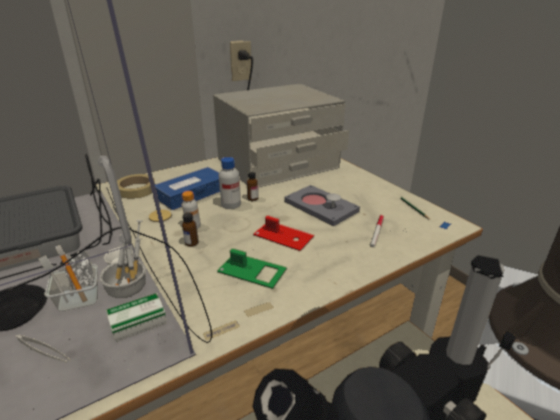

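The top view shows the green plate's eye at about (206,210) and its tab at (203,173). The red plate is at (280,192), the stud head at (364,223) and the dish at (372,191). I'll turn these into world positions.

```bash
cat > h.py <<'E'
import numpy as np,cv2
from station import state,camera
from scipy.spatial.transform import Rotation as Ro
def plane(c,uv,z):
    R=np.array(c["R"]);t=np.array(c["t"]);C=-R.T@t
    d=R.T@np.array([(uv[0]-c["cx"])/c["fx"],(uv[1]-c["cy"])/c["fy"],1])
    return (C+d*(z-C[2])/d[2])
def wplane(c,s,uv,z):
    T=np.array(c["T_tool_cam"]);Rt=Ro.from_rotvec(s["eef_rot"]).as_matrix()
    p=np.array([uv[0]-c["cx"],uv[1]-c["cy"]]);r=np.hypot(*p);th=r/c["fx"]
    d=np.r_[np.sin(th)*p/max(r,1e-9),np.cos(th)]
    d=Rt@T[:3,:3]@d;C=Rt@T[:3,3]+s["ee_pos"]
    return C+d*(z-C[2])/d[2]
def blobs(m,amin):
    n,l,st,ce=cv2.connectedComponentsWithStats(m.astype(np.uint8))
    return [(st[i],ce[i],l==i) for i in range(1,n) if st[i,4]>=amin]
E
python3 - <<'E'
from h import *
c=camera("top");im=c["pixels"];hsv=cv2.cvtColor(im,cv2.COLOR_RGB2HSV).astype(int)
H,S,V=hsv[...,0],hsv[...,1],hsv[...,2]
def rect(m,z,name):
    b=max(blobs(m,100),key=lambda b:b[0][4])
    cs,_=cv2.findContours(b[2].astype(np.uint8),cv2.RETR_CCOMP,cv2.CHAIN_APPROX_NONE)
    o=max(cs,key=cv2.contourArea);pts=np.array([plane(c,p[0],z)[:2] for p in o],np.float32)
    r=cv2.minAreaRect(pts*1000);print(name,b[1].round(1),r)
    for k in cs:
        if k is not o and cv2.contourArea(k)>20:
            q=cv2.minAreaRect(np.array([plane(c,p[0],z)[:2]*1000 for p in k],np.float32));print('  hole',q)
roi=np.zeros(H.shape,bool);roi[150:235,170:300]=1
rect(roi&(H>45)&(H<85)&(S>120),.005,'green'); rect(roi&((H<8)|(H>172))&(S>150),.005,'red')
roi[:]=0;roi[150:260,325:410]=1
rect(roi&((H<12)|(H>165))&(S>60)&(V>80),.014,'dish')
print(hsv[223,364],hsv[240,350],hsv[200,340],hsv[191,372])
b=max(blobs(roi&(S<45)&(V>hsv[240,350][2]+30),50),key=lambda b:b[0][4]);print('head',b[0],plane(c,b[1],.047))
rect(roi&(V<115)&(S<70),.016,'slab')
print(Ro.from_rotvec(state()["eef_rot"]).as_matrix().round(3))
E
```

```text
green [204.  188.7] ((545.5520629882812, 86.74031829833984), (118.82450103759766, 64.53275299072266), 2.704354763031006)
  hole ((513.4071044921875, 85.51265716552734), (34.399803161621094, 50.98480987548828), 3.592629909515381)
red [278.7 191.5] ((545.7224731445312, -50.64854431152344), (65.2646713256836, 119.7796859741211), 85.96832275390625)
  hole ((513.1782836914062, -48.11302947998047), (16.544586181640625, 14.744025230407715), 89.5040512084961)
dish [371.3 191.6] ((542.689453125, -219.6039581298828), (56.60189437866211, 56.201045989990234), 44.08340835571289)
[ 15  35 103] [ 8 17 59] [10 19 41] [  3 122  94]
head [356 218  15  14 128] [ 0.48167444 -0.19685903  0.047     ]
slab [366.7 205.9] ((520.0546875, -211.62484741210938), (154.25421142578125, 200.22471618652344), 89.0376968383789)
  hole ((428.6332702636719, -208.76950073242188), (11.376127243041992, 11.548452377319336), 43.926639556884766)
  hole ((431.2054138183594, -172.25762939453125), (15.242985725402832, 11.524404525756836), 44.28125762939453)
  hole ((442.58026123046875, -153.0595703125), (14.453166007995605, 10.813042640686035), 88.97190856933594)
  hole ((473.74810791015625, -254.72802734375), (12.694111824035645, 9.058039665222168), 43.97861862182617)
  hole ((542.4899291992188, -219.22000122070312), (61.62325668334961, 61.29146957397461), 44.023414611816406)
  hole ((565.8931274414062, -154.89942932128906), (10.322810173034668, 11.789470672607422), 44.411224365234375)
  hole ((587.1615600585938, -162.6786651611328), (20.412445068359375, 8.630729675292969), 76.8622817993164)
[[-0.97   0.243 -0.   ]
 [ 0.243  0.97  -0.001]
 [-0.    -0.001 -1.   ]]
```

Run:
```python
from h import *
c=camera("top");s=camera("scene")
for uv in [(78,207),(70,200),(0,112),(108,155),(85,207),(210,335),(120,270)]: print('top',uv,plane(c,uv,0).round(3), plane(c,uv,.3).round(3))
for uv in [(190,355),(170,265),(100,175),(140,255)]: print('scene',uv,plane(s,uv,0).round(3))
def proj(c,X):
    p=np.array(c["R"])@X+np.array(c["t"]);return (c["fx"]*p[0]/p[2]+c["cx"],c["fy"]*p[1]/p[2]+c["cy"])
for z in (0,.1,.2,.3,.4): 
  X=np.array([.445,.335,z]);print(z,np.round(proj(c,X)),np.round(proj(s,X)))
w=camera("wrist");cv2.imwrite("pics/w0.png",w["pixels"][:,:,::-1])
```

```text
top (78, 207) [0.52 0.32 0.  ] [0.496 0.202 0.3  ]
top (70, 200) [0.534 0.335 0.   ] [0.504 0.212 0.3  ]
top (0, 112) [0.7  0.47 0.  ] [0.617 0.303 0.3  ]
top (108, 155) [0.617 0.266 0.   ] [0.561 0.166 0.3  ]
top (85, 207) [0.52  0.307 0.   ] [0.495 0.193 0.3  ]
top (210, 335) [0.286 0.076 0.   ] [0.337 0.037 0.3  ]
top (120, 270) [0.404 0.241 0.   ] [0.417 0.148 0.3  ]
scene (190, 355) [0.526 0.305 0.   ]
scene (170, 265) [0.701 0.144 0.   ]
scene (100, 175) [ 1.165 -0.098  0.   ]
scene (140, 255) [0.778 0.146 0.   ]
0 [ 69. 248.] [223. 392.]
0.1 [ 44. 248.] [218. 341.]
0.2 [ 11. 248.] [211. 280.]
0.3 [-31. 249.] [203. 203.]
0.4 [-90. 249.] [192. 104.]
```

View pics/w0.png

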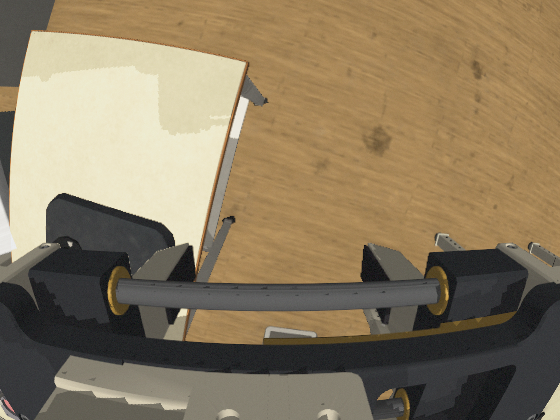

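Run:
```python
from h import *
A=np.array([.526,.31,0])
def nrm(c,u,v):
    f=lambda p:np.array(c["R"]).T@np.array([(p[0]-c["cx"])/c["fx"],(p[1]-c["cy"])/c["fy"],1])
    return np.cross(f(u),f(v))
c=camera("top");s=camera("scene")
d=np.cross(nrm(c,(77,205),(0,112)),nrm(s,(190,355),(110,0)));d/=np.linalg.norm(d);print(d)
w=camera("wrist");print(w["T_tool_cam"],w["fx"],w["cx"],w["cy"])
```

```text
[-0.20895396  0.13659152 -0.9683393 ]
[[-2.70363441e-04 -9.60017981e-01 -2.79938215e-01  7.47922018e-02]
 [ 9.99999905e-01 -3.55263304e-04  2.52540525e-04 -9.37824641e-04]
 [-3.41895220e-04 -2.79938120e-01  9.60017985e-01 -1.58636481e-01]
 [ 0.00000000e+00  0.00000000e+00  0.00000000e+00  1.00000000e+00]] 325.19226210127806 277.7570195870893 209.35342220224896
```

Call:
play_rows:
  targets:
    - [60,0,0,0,-0.84]
    - [60,0,0,0,-0.84]
    - [60,0,0,0,-0.84]
    - [60,0,0,0,-0.84]
    - [60,-0.45,-0.94,0,0]
    - [60,-0.45,-0.94,0,0]
    - [60,-0.45,-0.94,0,0]
    - [60,-0.45,-0.94,0,0]
    - [60,-0.45,-0.94,0,0]
    - [60,-0.45,-0.94,0,0]
    - [60,-0.45,-0.94,0,0]
    - [60,-0.45,-0.94,0,0]
  newtons: 3

```text
clock: 1.45
ee_pos: [0.2499, 0.4327, 0.232]
eef_rot: [-0.081, 3.137, 0.035]
contact_force: [-14.8, 31.4, 37.1]
width: 0.0917
finger_force: 21.3
```

Call:
play_rows:
  targets:
    - [60,-0.45,-0.94,0,0]
    - [60,-0.45,-0.94,0,0]
    - [60,-0.45,-0.94,0,0]
    - [60,-0.45,-0.94,0,0]
    - [60,-0.51,-0.99,0,0]
    - [60,-0.51,-0.99,0,0]
    - [60,-0.51,-0.99,0,0]
    - [60,-0.51,-0.99,0,0]
    - [60,-0.51,-0.99,0,0]
    - [60,-0.51,-0.99,0,0]
    - [60,-0.51,-0.99,0,0]
    - [60,-0.51,-0.99,0,0]

```text
clock: 2.45
ee_pos: [0.4121, 0.1367, 0.227]
eef_rot: [-0.074, 3.14, 0.001]
contact_force: [0.2, 0.5, -0.8]
width: 0.0704
finger_force: 0.0
```

Call:
play_rows:
  targets:
    - [80,-0.8,-0.28,0,0]
    - [80,-0.8,-0.28,0,0]
    - [80,-0.8,-0.28,0,0]
    - [80,-0.8,-0.28,0,0]
    - [80,-0.8,-0.28,0,0]
    - [80,-0.8,-0.28,0,0]
    - [80,-0.8,-0.28,0.8,0]
    - [80,-0.8,-0.28,0.8,0]
    - [80,0,0,0.8,0]
    - [80,0,0,0.8,0]
    - [80,0,0,0,0]
    - [80,0,0,0,0]

```text
clock: 3.45
ee_pos: [0.5734, 0.0895, 0.1462]
eef_rot: [0.074, -3.139, 0.001]
contact_force: [0.0, -0.5, 0.0]
width: 0.063
finger_force: 0.0
```

Run:
```python
from h import *
s=state();print(s["clock"],s["ee_pos"],s["width"],Ro.from_rotvec(s["eef_rot"]).as_matrix().round(3).tolist())
w=camera("wrist");im=w["pixels"];cv2.imwrite("pics/w1.png",im[:,:,::-1])
hsv=cv2.cvtColor(im,cv2.COLOR_RGB2HSV).astype(int);H,S=hsv[...,0],hsv[...,1]
b=max(blobs((H>45)&(H<85)&(S>120),100),key=lambda b:b[0][4]);print(b[0],b[1])
```

```text
3.45 [0.57335477 0.08947045 0.14621499] 0.06304067011277811 [[-0.999, -0.047, -0.002], [-0.047, 0.999, -0.001], [0.002, -0.0, -1.0]]
[ 240  105   72  125 6897] [275.58112223 172.76685515]
```

View pics/w1.png

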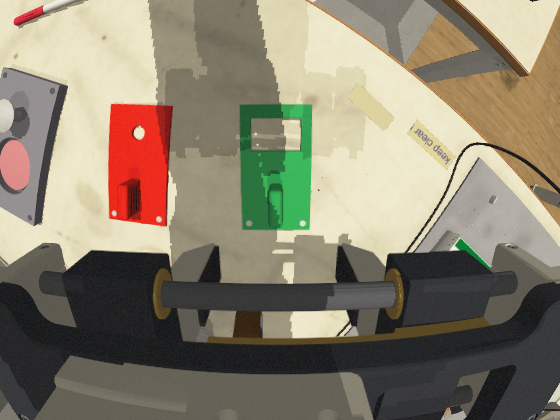

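The wrist picture shows the green plate square in view: corners near (240,105) and (310,229), eye at (276,134), tab at about (275,205). I'll check its position.

Run:
```python
from h import *
s=state();w=camera("wrist")
P=[wplane(w,s,u,.005) for u in[(240,105),(312,105),(310,230),(241,230)]];P=np.array(P);print(P.round(4),P.mean(0))
print('eye',wplane(w,s,(276,134),.005)); ax=(P[2]+P[3]-P[0]-P[1])/2;print('ax',np.linalg.norm(ax),np.degrees(np.arctan2(ax[1],ax[0])))
print('tabtop',wplane(w,s,(275,177),.039))
for u in [(5,70),(67,85),(46,222)]: print('slab',wplane(w,s,u,.016))
print('head',wplane(w,s,(4,115),.047),'dish',wplane(w,s,(13,165),.014))
```

```text
[[0.4893 0.0501 0.005 ]
 [0.4862 0.1158 0.005 ]
 [0.6066 0.1221 0.005 ]
 [0.6099 0.054  0.005 ]] [0.54801119 0.08549638 0.005     ]
eye [0.51498286 0.08425485 0.005     ]
ax 0.12060751535613069 2.4045690214229256
tabtop [0.54906209 0.08516765 0.039     ]
slab [ 0.43223315 -0.23104085  0.016     ]
slab [ 0.46248969 -0.13072083  0.016     ]
slab [ 0.61123425 -0.17471731  0.016     ]
head [ 0.48683851 -0.19776738  0.047     ] dish [ 0.54501181 -0.22191959  0.014     ]
```

Call:
play_rows:
  targets:
    - [80,-0.16,-0.1,0.9,0]
    - [80,0,0,0.9,0]
    - [80,0,0,0.9,0]
    - [80,0,0,0.9,0]
    - [80,0,0,0.9,0]
    - [80,0,0,0.6,0]
    - [80,0,0,0.24,0]
    - [255,0,0,0,0]
    - [255,0,0,0,0]
    - [255,0,0,0,0]
    - [255,0,0,0,0]
    - [255,0,0,0,0]
  newtons: 3

```text
clock: 4.55
ee_pos: [0.5788, 0.0875, 0.0143]
eef_rot: [-0.074, 3.139, 0.001]
contact_force: [0.4, 0.1, 0.4]
width: 0.0341
finger_force: 0.0
```

Call:
play_rows:
  targets:
    - [255,0,0,0,0]
    - [255,0,0,0,0]
    - [255,0,0,-0.2,0]
    - [255,0,0,-0.2,0]
    - [255,0,0,-0.2,0]
    - [255,0,0,-0.2,0]
    - [255,0,0,0,0]

```text
clock: 5.13
ee_pos: [0.5789, 0.0874, 0.0345]
eef_rot: [-0.074, 3.139, 0.001]
contact_force: [0.5, -0.0, 0.1]
width: 0.0118
finger_force: 3.0
```

Run:
```python
from h import *
s=state();print(s["clock"],s["ee_pos"],s["width"],s["contact_force"])
w=camera("scene");im=w["pixels"][180:330,170:370];cv2.imwrite("pics/s2.png",cv2.resize(im[:,:,::-1],None,fx=3,fy=3))
```

```text
5.1333 [0.57886587 0.08739315 0.03454005] 0.011752694617782035 [ 0.49237178 -0.04391695  0.10942548]
```

View pics/s2.png

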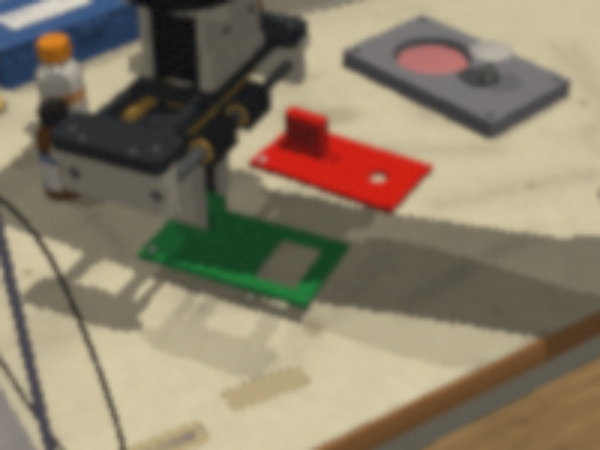

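The far end looks lower than the tab end, so the plate is swinging in the grip. I'll keep lifting and then measure its tilt.

Call:
play_rows:
  targets:
    - [255,0,0,-0.16,0]
    - [255,0,0,-0.16,0]
    - [255,0,0,-0.16,0]
    - [255,0,0,-0.16,0]
    - [255,0,0,-0.16,0]
    - [255,0,0,-0.16,0]
    - [255,0,0,0,0]
    - [255,0,0,0,0]

```text
clock: 5.85
ee_pos: [0.5783, 0.0874, 0.0575]
eef_rot: [-0.074, 3.14, 0.0]
contact_force: [0.1, -0.2, 0.1]
width: 0.0121
finger_force: 3.0
```

```bash
cat >> h.py <<'E'
def look(tag):
    s=state();w=camera("wrist");c=camera("scene")
    print(s["clock"],s["ee_pos"],s["width"],s["contact_force"])
    a=c["pixels"][130:330,160:390];a=cv2.resize(a,None,fx=2.1,fy=2.1)
    b=w["pixels"][0:290];b=cv2.resize(b,None,fx=.55,fy=.55)
    H=max(a.shape[0],b.shape[0]);o=np.zeros((H,a.shape[1]+b.shape[1],3),np.uint8);o[:a.shape[0],:a.shape[1]]=a;o[:b.shape[0],a.shape[1]:]=b
    cv2.imwrite(f"pics/{tag}.png",o[:,:,::-1]);print(o.shape)
    hsv=cv2.cvtColor(w["pixels"],cv2.COLOR_RGB2HSV).astype(int);G=(hsv[...,0]>45)&(hsv[...,0]<85)&(hsv[...,1]>120);G[260:]=0
    g=max(blobs(G,100),key=lambda b:b[0][4]);print(g[0])
    cs,_=cv2.findContours(g[2].astype(np.uint8),cv2.RETR_CCOMP,cv2.CHAIN_APPROX_NONE)
    k=max(cs,key=cv2.contourArea)
    # far edge: topmost rows; ray width gives height (66 mm wide)
    ys=k[:,0,1];y0=ys.min()+4;row=np.where(g[2][y0])[0];l,r=row[0],row[-1]
    for z in np.arange(-.01,.09,.002):
        A,B=wplane(w,s,(l,y0),z),wplane(w,s,(r+1,y0),z)
        if np.linalg.norm(A-B)<.066: break
    print('far edge',(l,r,y0),'z',round(z,3),((A+B)/2).round(4))
    return s,w,c
E
python3 - <<'E'
from h import *
look("l3")
E
```

```text
5.85 [0.57831576 0.08736016 0.05751661] 0.012079815316109703 [ 0.09201477 -0.17965144  0.05494646]
(420, 791, 3)
[  216    86   124   174 14934]
far edge (np.int64(216), np.int64(339), np.int32(90)) z 0.042 [0.4881 0.0822 0.042 ]
```

View pics/l3.png

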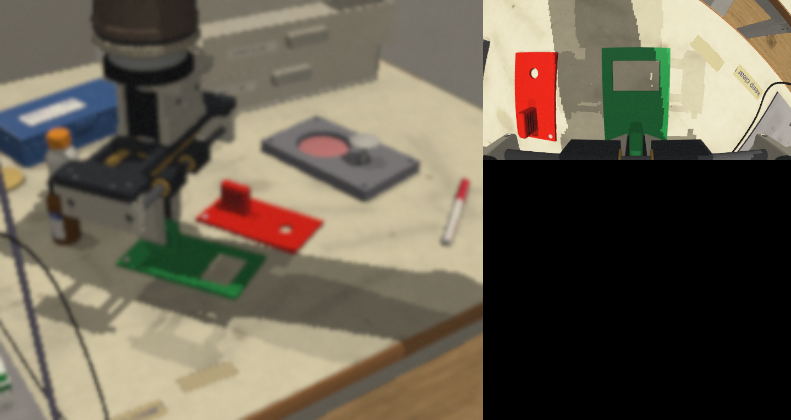

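3 N holds the plate flat: the measured far edge is at 42 mm. I'll set it down and regrip only the tab's upper outer corner, where friction torque is small, so it can swing with the far bar resting on the desk.

Call:
play_rows:
  targets:
    - [255,0,0,0.5,0]
    - [255,0,0,0.5,0]
    - [255,0,0,0.4,0]
    - [255,0,0,0.3,0]
    - [150,0,0,0,0]
    - [150,0,0,0,0]
    - [150,-0.2,0,-0.3,0]
    - [150,-0.6,0,-0.4,0]
    - [255,0,0,0,0]
    - [255,0,0,0,0]
    - [255,0,0,0,0]
    - [255,0,0,0,0]
  newtons: 3

```text
clock: 6.95
ee_pos: [0.5972, 0.0882, 0.032]
eef_rot: [0.074, -3.14, -0.0]
contact_force: [-0.6, 0.4, -1.1]
width: 0.0158
finger_force: 0.0
```

Call:
play_rows:
  targets:
    - [255,0,0,0,0]
    - [255,0,0,0,0]
    - [255,0,0,-0.25,0]
    - [255,0,0,-0.25,0]
    - [255,0,0,-0.25,0]
    - [255,0,0,-0.25,0]
    - [255,0,0,-0.25,0]
    - [255,0,0,-0.25,0]
    - [255,0,0,-0.25,0]
    - [255,0,0,-0.25,0]
    - [255,0,0,0,0]
    - [255,0,0,0,0]

```text
clock: 7.95
ee_pos: [0.5983, 0.0883, 0.0826]
eef_rot: [-0.074, 3.14, 0.0]
contact_force: [-0.1, -0.0, -0.3]
width: 0.0117
finger_force: 3.0
```

Run:
```python
from h import *
look("l4")
```

```text
7.95 [0.59834209 0.08833368 0.08263471] 0.011715417559604402 [-0.07938097 -0.02756897 -0.329516  ]
(420, 791, 3)
[  225   108   106   152 11651]
far edge (np.int64(232), np.int64(323), np.int32(112)) z 0.006 [0.5193 0.0837 0.006 ]
```

View pics/l4.png

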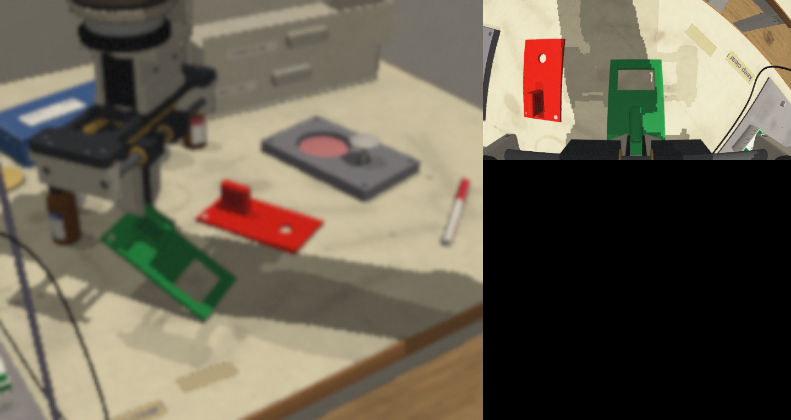

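The plate is now tilted about 30–35°, with its far bar resting on the desk. I'll raise it a little more, tighten the grip, lift, and measure the angle.

Call:
play_rows:
  targets:
    - [255,0,0,-0.16,0]
    - [255,0,0,-0.16,0]
    - [255,0,0,0,0]
    - [255,0,0,0,0]

```text
clock: 8.38
ee_pos: [0.5984, 0.0883, 0.0905]
eef_rot: [-0.074, 3.14, 0.0]
contact_force: [-0.3, -1.0, -1.3]
width: 0.0118
finger_force: 3.0
```

Call:
play_rows:
  targets:
    - [255,0,0,0,0]
    - [255,0,0,0,0]
    - [255,0,0,0,0]
    - [255,0,0,-0.5,0]
    - [255,0,0,-0.8,0]
    - [255,0,0,-0.8,0]
    - [255,0,0,-0.8,0]
    - [255,0,0,0,0]
    - [255,0,0,0,0]
  newtons: 25

```text
clock: 9.13
ee_pos: [0.5988, 0.0884, 0.1636]
eef_rot: [-0.074, 3.139, 0.001]
contact_force: [0.1, 0.5, -0.1]
width: 0.0105
finger_force: 25.0
```

```bash
cat >> h.py <<'E'
def wray(c,s,uv):
    A=wplane(c,s,uv,0.);B=wplane(c,s,uv,.05);return A,(B-A)/.05
def green(w):
    hsv=cv2.cvtColor(w["pixels"],cv2.COLOR_RGB2HSV).astype(int);G=(hsv[...,0]>45)&(hsv[...,0]<85)&(hsv[...,1]>120);G[260:]=0
    return max(blobs(G,100),key=lambda b:b[0][4])
def tilt(s,w):
    g=green(w);m=g[2];R=Ro.from_rotvec(s["eef_rot"]).as_matrix()
    P=s["ee_pos"]+R@np.array([.0068,0,-.0035]);ax=-R[:,0]
    u=int(round(g[1][0]));col=np.where(m[:,u])[0];
    runs=np.split(col,np.where(np.diff(col)>2)[0]+1);print('cols',u,[(r[0],r[-1]) for r in runs])
    def solve(v,uu,ww):
        A,d=wray(w,s,(u,v));z=np.linspace(-.05,.3,3501);X=A+d*z[:,None]
        q=(X-P);h=q@ax;r=np.hypot(h,q[:,2]);r0=np.hypot(104.2-uu,35.5-ww)/1000
        for i in np.where(np.diff(np.sign(r-r0)))[0]:
            th=np.degrees(np.arctan2(-q[i,2],-h[i])-np.arctan2(35.5-ww,104.2-uu));print('  v',v,'th',th.round(1),X[i].round(4))
    solve(runs[0][0],0,5)
    row=runs[0][-1]+1
    solve(row,13,5)
    if len(runs)>1: solve(runs[1][0],43,0)
    tr=runs[0][0]+4;rr=np.where(m[tr])[0];print('far row',tr,rr[0],rr[-1])
E
python3 - <<'E'
from h import *
s,w,c=look("l5");tilt(s,w)
E
```

```text
9.1333 [0.59878324 0.08838472 0.16364706] 0.010503435678295512 [ 0.07643759  0.45791111 -0.13987463]
(420, 791, 3)
[  225   109   106   151 11569]
far edge (np.int64(232), np.int64(323), np.int32(113)) z 0.088 [0.5206 0.0839 0.088 ]
cols 278 [(np.int64(109), np.int64(126)), (np.int64(165), np.int64(259))]
  v 109 th 30.7 [0.5182 0.0837 0.0877]
  v 109 th -66.1 [0.5219 0.0837 0.25  ]
  v 127 th 31.9 [0.531  0.0843 0.093 ]
  v 127 th -65.4 [0.5263 0.0839 0.2373]
  v 165 th 29.1 [0.556  0.0855 0.1063]
  v 165 th -72.4 [0.5397 0.0846 0.2147]
far row 113 232 323
```

The tilt is about 31°. I'd like about 36°, so I'll loosen the grip and jerk upward a couple of times to let inertia swing it further.

Call:
play_rows:
  targets:
    - [255,0,0,0,0]
    - [255,0,0,-1,0]
    - [255,0,0,0,0]
    - [255,0,0,0.9,0]
    - [255,0,0,-0.9,0]
    - [255,0,0,0,0]
    - [255,0,0,1,0]
    - [255,0,0,-0.3,0]
    - [255,0,0,0,0]
  newtons: 3

```text
clock: 9.98
ee_pos: [0.5977, 0.0881, 0.1702]
eef_rot: [0.074, -3.139, 0.001]
contact_force: [0.2, 0.3, -0.0]
width: 0.0117
finger_force: 3.0
```

Run:
```python
from h import *
s,w,c=look("l6");tilt(s,w)
```

```text
9.9833 [0.59766202 0.08809525 0.17022893] 0.011731324760555986 [ 0.20725938  0.29948539 -0.01077216]
(420, 791, 3)
[ 226  138  105  122 8682]
far edge (np.int64(236), np.int64(320), np.int32(142)) z 0.078 [0.5415 0.0849 0.078 ]
cols 278 [(np.int64(138), np.int64(152)), (np.int64(185), np.int64(259))]
  v 138 th 45.0 [0.5387 0.0844 0.0785]
  v 138 th -70.2 [0.5272 0.0838 0.2614]
  v 153 th 46.0 [0.5494 0.0849 0.0869]
  v 153 th -70.3 [0.5317 0.084  0.2493]
  v 185 th 42.6 [0.5698 0.0859 0.1062]
  v 185 th -78.8 [0.5444 0.0846 0.2269]
far row 142 236 320
```

45° now. I'll lower it onto the desk to bring it to about 38°, tighten, lift, turn to the carrier's yaw and move beside the carrier for a close look.

Call:
play_rows:
  targets:
    - [255,0,0,0.6,0]
    - [255,0,0,0.7,0]
    - [255,0,0,0.7,0]
    - [255,0,0,0.5,0]
    - [255,0,0,0.3,0]
    - [255,0,0,0.2,0]
    - [255,0,0,0.16,0]
    - [255,0,0,0.1,0]
    - [255,0,0,0,0]
    - [255,0,0,0,0]
  newtons: 3

```text
clock: 10.92
ee_pos: [0.5984, 0.0883, 0.0893]
eef_rot: [-0.074, 3.14, 0.0]
contact_force: [0.9, -0.5, 1.5]
width: 0.0115
finger_force: 3.0
```

Call:
play_rows:
  targets:
    - [255,0,0,0,0]
    - [255,0,0,0,0]
    - [255,0,0,-0.6,0]
    - [255,0,0,-0.9,0]
    - [255,0,0,-0.9,0]
    - [255,0,0,-0.9,0.98]
    - [255,0,0,0,0.98]
    - [255,0,0,0,0.98]
    - [255,0,0,0,0.98]
    - [255,-0.08,-0.9,0,0]
    - [255,-0.08,-0.9,0,0]
    - [255,-0.08,-0.9,0,0]
  newtons: 25

```text
clock: 11.92
ee_pos: [0.5832, 0.0216, 0.1708]
eef_rot: [-0.459, -3.106, 0.001]
contact_force: [-0.5, -1.1, -0.0]
width: 0.0112
finger_force: 25.0
```

Call:
play_rows:
  targets:
    - [255,-0.08,-0.9,0,0]
    - [255,-0.08,-0.9,0,0]
    - [255,-0.08,-0.9,0,0]
    - [255,-0.08,-0.9,0,0]
    - [255,-0.08,-0.9,0,0]
    - [255,0,0,0,0]
    - [255,0,0,0,0]

```text
clock: 12.5
ee_pos: [0.5601, -0.0901, 0.1711]
eef_rot: [-0.466, -3.106, 0.0]
contact_force: [-0.6, 0.4, -0.7]
width: 0.0115
finger_force: 25.0
```

Run:
```python
from h import *
s,w,c=look("l7");tilt(s,w);cv2.imwrite("pics/w7.png",w["pixels"][:,:,::-1]);np.save("w7.npy",w["pixels"])
print(Ro.from_rotvec(s["eef_rot"]).as_matrix().round(4).tolist(),s["eef_rot"])
```

```text
12.5 [ 0.56013543 -0.09006425  0.17109218] 0.011520052748902257 [-0.58546936  0.41117353 -0.66462238]
(420, 791, 3)
[ 225  136  106  124 8845]
far edge (np.int64(234), np.int64(321), np.int32(140)) z 0.088 [ 0.5044 -0.0737  0.088 ]
cols 278 [(np.int64(137), np.int64(152)), (np.int64(187), np.int64(259))]
  v 137 th 44.7 [ 0.5031 -0.0732  0.0796]
  v 137 th -70.3 [ 0.4925 -0.0701  0.2624]
  v 153 th 46.2 [ 0.5141 -0.0766  0.0876]
  v 153 th -70.5 [ 0.4969 -0.0715  0.2504]
  v 187 th 44.1 [ 0.535  -0.0831  0.1065]
  v 187 th -79.7 [ 0.5097 -0.0754  0.2284]
far row 141 234 321
[[-0.956, 0.2934, -0.0011], [0.2934, 0.956, -0.0], [0.0011, -0.0003, -1.0]] [-4.65801087e-01 -3.10574826e+00  2.75884957e-04]
```

View pics/w7.png

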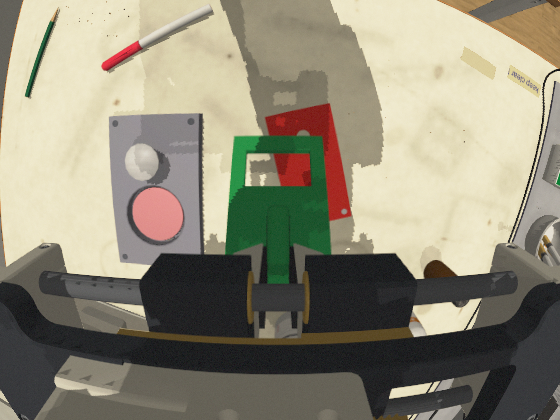

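The wrist picture shows the stud head at (141,161), the dish at (157,214) and slab corners at (109,116), (203,113) and (203,256). The plate is still steep. I'll fit its tilt and position from the rays and measure the carrier.

```bash
cat >> h.py <<'E'
from scipy.optimize import least_squares
def fit(s,w,im,fz=None):
    # plate pose in tool-vertical plane: F (bottom far edge) forward h, z rel. TCP, tilt; lateral l
    R=Ro.from_rotvec(s["eef_rot"]).as_matrix();ax=-R[:,0];ay=R[:,1]
    g=green(dict(pixels=im));m=g[2];uc=int(round(g[1][0]))
    def runs(u):
        col=np.where(m[:,u])[0];return np.split(col,np.where(np.diff(col)>2)[0]+1)
    r=runs(uc);top,in1,in2=r[0][0],r[0][-1]+1,r[1][0]
    tr=top+5;x=np.where(m[tr])[0];fl,fr=x[0],x[-1]+1
    mid=(in1+in2)//2;a=np.where(m[mid])[0];a=np.split(a,np.where(np.diff(a)>2)[0]+1);el,er=a[0][-1]+1,a[-1][0]
    fl2,fr2=np.where(m[mid])[0][0],np.where(m[mid])[0][-1]+1
    T=np.array(w["T_tool_cam"]);
    def proj(X):
        p=np.linalg.inv(T[:3,:3])@(R.T@(X-s["ee_pos"])-T[:3,3]);th=np.arctan2(np.hypot(p[0],p[1]),p[2]);q=p[:2]/np.hypot(*p[:2])
        return np.array([w["cx"],w["cy"]])+w["fx"]*th*q
    def W(p,u,y,ww):
        h,z,th,l,ps=p;c,n=np.cos(th),np.sin(th);hh=u*c-ww*n;zz=u*n+ww*c
        return s["ee_pos"]+ax*(h+hh*np.cos(ps)-y*np.sin(ps))+ay*(l+y*np.cos(ps)+hh*np.sin(ps))+np.array([0,0,z+zz])
    def res(p):
        A=lambda u,y,ww:proj(W(p,u,y,ww));e=[]
        e+=[A(0,0,.005)[1]-top,A(.013,0,.005)[1]-in1,A(.043,0,0)[1]-in2]
        f=lambda y,row:np.interp(row,[A(0,y,.005)[1],A(.06,y,.005)[1]],[A(0,y,.005)[0],A(.06,y,.005)[0]])
        # image left is -y side or +y side depending on sign
        sg=np.sign(A(0,.033,.005)[0]-A(0,-.033,.005)[0])
        e+=[f(-.033*sg,tr)-fl,f(.033*sg,tr)-fr]
        e+=[f(-.033*sg,mid)-fl2 if el-fl2>3 else 0]
        if fz is not None: e+=[(p[1]-fz)/.001]
        # pivot prior
        P=W(p,.1042,0,.0355)-s["ee_pos"];e+=[(P@ax+.0068)/.003,(P[2]-.0035)/.003]
        return e
    q=least_squares(res,[-.065,-.088,.7,0,0]);h,z,th,l,ps=q.x
    print('F h,z,l mm',(q.x[[0,1,3]]*1000).round(1),'tilt',np.degrees(th).round(1),'dyaw',np.degrees(ps).round(1),'res',np.round(q.fun,1))
    return q.x
E
python3 - <<'E'
from h import *
s=state();w=camera("wrist");im=w["pixels"]
fit(s,w,im);fit(s,w,im,-.0893)
hsv=cv2.cvtColor(im,cv2.COLOR_RGB2HSV).astype(int);H,S,V=hsv[...,0],hsv[...,1],hsv[...,2]
roi=np.zeros(H.shape,bool);roi[175:260,120:200]=1
b=max(blobs(roi&((H<12)|(H>165))&(S>70),100),key=lambda b:b[0][4]);print('dish px',b[1],b[0])
dd=wplane(w,s,b[1],.014)
print(hsv[161,135],hsv[150,190],hsv[161,115])
roi[:]=0;roi[130:190,112:175]=1
b=max(blobs(roi&(V>hsv[150,190][2]+35),100),key=lambda b:b[0][4]);print('head',b[0],b[1])
hd=wplane(w,s,b[1],.047);print('dish',dd,'head',hd,'d',np.linalg.norm((dd-hd)[:2]),np.degrees(np.arctan2(*(dd-hd)[1::-1])))
C=[wplane(w,s,u,.016) for u in [(109,116),(203,113),(203,256),(118,263)]];print(np.round(C,4))
for i,j in((0,3),(1,2)): 
  v=C[j]-C[i];print(np.linalg.norm(v),np.degrees(np.arctan2(v[1],v[0])))
v=C[1]-C[0];print(np.linalg.norm(v),np.degrees(np.arctan2(v[1],v[0])))
E
```

```text
F h,z,l mm [-55.9 -94.3  -0.6] tilt 44.8 dyaw 0.2 res [ 1.2 -2.6  1.2  0.6 -0.6  0.  -0.   0.3]
F h,z,l mm [-56.5 -90.1  -0.7] tilt 44.2 dyaw 2.0 res [ 0.8 -2.7  1.9 -0.2  0.1  0.1 -0.8  0.1  1.5]
dish px [154.79545455 212.90056818] [ 130  187   51   53 2112]
[ 18  25 208] [150   4 134] [168   8 151]
head [122 143  33  38 952] [138.07037815 160.93802521]
dish [ 0.54279125 -0.21980636  0.014     ] head [ 0.48531694 -0.20123605  0.047     ] d 0.0603999359710647 -17.90597201597615
[[ 0.4285 -0.2321  0.016 ]
 [ 0.4627 -0.1342  0.016 ]
 [ 0.6032 -0.1853  0.016 ]
 [ 0.5847 -0.2903  0.016 ]]
0.16679283140014142 -20.447700469492236
0.14947709127056708 -19.98297071356346
0.10369976659174927 70.73690719147824
```

Fit: tilt about 44°, far edge about 56 mm behind and 92 mm below the TCP. The stud is at about (0.4845, −0.2008) with yaw −18°. I'll go above the insertion point and take a look.

Call:
play_rows:
  targets:
    - [255,0,0,0,0.3]
    - [255,0.085,-0.855,0,0]
    - [255,0.085,-0.855,0,0]
    - [255,0.085,-0.855,0,0]
    - [255,0.085,-0.855,0,0]
    - [255,0.085,-0.855,0,0]
    - [255,0.085,-0.855,0,0]
    - [255,0,0,0,0]
    - [255,0,0,0,0]

```text
clock: 13.4
ee_pos: [0.5083, -0.2068, 0.1713]
eef_rot: [-0.506, -3.101, 0.0]
contact_force: [0.7, 1.7, -0.5]
width: 0.0116
finger_force: 25.0
```

Run:
```python
from h import *
s=state();w=camera("wrist");print(s["clock"],s["ee_pos"],s["contact_force"]);R=Ro.from_rotvec(s["eef_rot"]).as_matrix();print(R.round(3).tolist())
fit(s,w,w["pixels"]);cv2.imwrite("pics/w8.png",w["pixels"][60:300,:,::-1])
```

```text
13.4 [ 0.50831059 -0.20678239  0.17127633] [ 0.73221578  1.65120296 -0.45794131]
[[-0.948, 0.318, -0.0], [0.318, 0.948, 0.0], [0.0, -0.0, -1.0]]
F h,z,l mm [-55.7 -95.4  -0.4] tilt 45.4 dyaw -2.9 res [ 1.2 -2.9  1.6  0.8 -0.7 -0.2 -0.3  0.1]
```

View pics/w8.png

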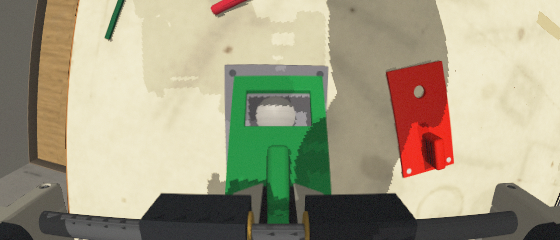

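The head shows through the eye at about (275,170), and the slab's far edge is level from (225,126) to (327,126), so the yaw agrees. I'll check the lateral offset.

Run:
```python
from h import *
s=state();w=camera("wrist");im=w["pixels"];R=Ro.from_rotvec(s["eef_rot"]).as_matrix()
hsv=cv2.cvtColor(im,cv2.COLOR_RGB2HSV).astype(int)
f=lambda u,z:((wplane(w,s,u,z)-s["ee_pos"])@np.c_[-R[:,0],R[:,1]]*1000).round(1)
for r in (160,166,172,178,183): 
  row=hsv[r,244:316];n=(row[:,1]<40)&(row[:,2]>150);x=np.where(n)[0];g=np.where((row[:,0]<45)|(row[:,0]>85)|(row[:,1]<100))[0]
  if len(x): print(r,'head',244+x[0],244+x[-1],f((244+(x[0]+x[-1])/2,r),.047),'eye',244+g[0],244+g[-1],f((244+(g[0]+g[-1])/2,r),.09))
print('slab corners',f((225,126),.016),f((327,126),.016))
```

```text
166 head 256 290 [-31.9  -5. ] eye 246 309 [-38.4  -1. ]
172 head 255 305 [-26.5   1.2] eye 246 310 [-33.8  -0.6]
178 head 256 304 [-21.1   1.2] eye 245 310 [-29.3  -1. ]
183 head 246 306 [-16.6  -2.4] eye 245 311 [-25.4  -0.6]
slab corners [-66.8 -51.6] [-66.7  46.6]
```

Call:
play_rows:
  targets:
    - [255,0,0,0.5,0]
    - [255,0,0,0.5,0]
    - [255,0,0,0.5,0]
    - [255,0,0,0.4,0]
    - [255,0,0,0.2,0]
    - [255,0,0,0.19,0]
    - [255,0,0,0,0]
    - [255,0,0,0,0]
  newtons: 10

```text
clock: 14.17
ee_pos: [0.5088, -0.2062, 0.1141]
eef_rot: [0.502, 3.101, 0.0]
contact_force: [0.6, -0.6, -0.2]
width: 0.0115
finger_force: 10.0
```

Run:
```python
from h import *
s=state();w=camera("wrist");c=camera("scene");print(s["clock"],s["ee_pos"],s["contact_force"])
try: fit(s,w,w["pixels"])
except Exception as e: print(e)
a=cv2.resize(c["pixels"][160:240,260:380],None,fx=3.5,fy=3.5,interpolation=cv2.INTER_CUBIC);b=cv2.resize(w["pixels"][100:270,180:370],None,fx=2,fy=2)
o=np.zeros((340,800,3),np.uint8);o[:280,:420]=a;o[:,420:]=b;cv2.imwrite("pics/p9.png",o[:,:,::-1])
```

```text
14.1667 [ 0.50882053 -0.20619151  0.11412851] [ 0.57907706 -0.5850053  -0.16651784]
F h,z,l mm [-55.7 -94.4  -0.5] tilt 44.8 dyaw -2.3 res [ 1.3 -2.6  1.2  0.7 -0.6 -0.1  0.   0.2]
```

View pics/p9.png

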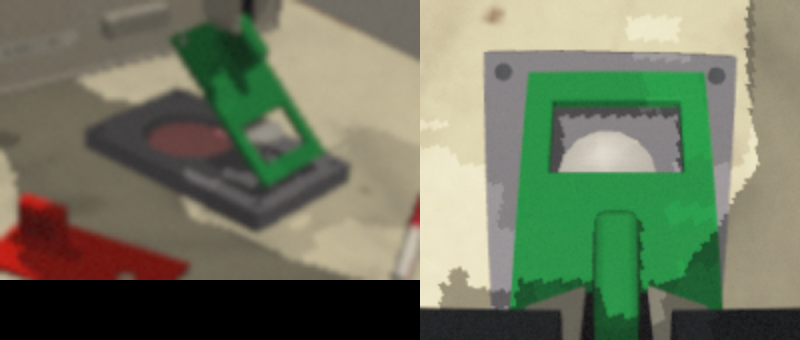

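The bar is down outside the rim and the head is inside the eye, but about 2.5 mm to the −y side (eye centre 617, head centre 607 in the right panel). I'll correct that and draw the plate in toward the neck.

Call:
play_rows:
  targets:
    - [255,0,-0.1,0,0]
    - [255,-0.12,0,0,0]
    - [255,-0.12,0,0,0]
    - [255,-0.12,0,0,0]
    - [255,-0.12,0,0,0]
    - [255,0,0,0,0]

```text
clock: 14.77
ee_pos: [0.52, -0.2127, 0.114]
eef_rot: [0.501, 3.101, -0.0]
contact_force: [0.1, -0.3, -0.3]
width: 0.0116
finger_force: 10.0
```

Call:
play_rows:
  targets:
    - [255,-0.12,0,0,0]
    - [255,-0.1,0,0,0]
    - [255,0,0,0,0]
    - [255,0,0,0,0]

```text
clock: 15.1
ee_pos: [0.5245, -0.2142, 0.1139]
eef_rot: [-0.502, -3.101, 0.0]
contact_force: [0.2, -0.5, -0.7]
width: 0.012
finger_force: 10.0
```

Run:
```python
from h import *
s=state();w=camera("wrist");c=camera("scene");print(s["clock"],s["ee_pos"],s["contact_force"])
try: fit(s,w,w["pixels"])
except Exception as e: print(e)
a=cv2.resize(c["pixels"][160:240,260:380],None,fx=3.5,fy=3.5,interpolation=cv2.INTER_CUBIC);b=cv2.resize(w["pixels"][100:270,180:370],None,fx=2,fy=2)
o=np.zeros((340,800,3),np.uint8);o[:280,:420]=a;o[:,420:]=b;cv2.imwrite("pics/p10.png",o[:,:,::-1])
R=Ro.from_rotvec(s["eef_rot"]).as_matrix()
print((s["ee_pos"]-np.array([.4845,-.2008,0]))@np.c_[[.951,-.309,0],[.309,.951,0]])
```

```text
15.1 [ 0.52446396 -0.21424026  0.11389582] [ 0.15297306 -0.52678398 -0.71110731]
F h,z,l mm [-59.5 -93.1  -0.6] tilt 43.1 dyaw 0.1 res [-3.4  5.  -1.6 -0.1  0.1 -0.  -0.3  0.2]
[ 0.04215876 -0.00043283]
```

The bar's inner edge is now hidden by the head in the wrist view and there is no contact force, so the bar is under the head. Next I'll loosen the grip and lower the tab end along the arc.

Call:
play_rows:
  targets:
    - [255,0,0,0,0]
    - [255,-0.06,0,0.14,0]
    - [255,-0.136,0,0.091,0]
    - [255,-0.136,0,0.091,0]
    - [255,-0.136,0,0.091,0]
    - [255,-0.136,0,0.091,0]
    - [255,0,0,0,0]
  newtons: 3

```text
clock: 15.78
ee_pos: [0.5393, -0.2191, 0.1007]
eef_rot: [-0.502, -3.101, 0.0]
contact_force: [-0.2, 1.0, 0.4]
width: 0.0121
finger_force: 3.0
```

```bash
cat >> h.py <<'E'
def rep():
    s=state();w=camera("wrist");print(s["clock"],s["ee_pos"],s["contact_force"],s["width"])
    print('axis',((s["ee_pos"]-np.array([.4845,-.2008,0]))@np.c_[[.951,-.309,0],[.309,.951,0]]).round(4))
    try:
        g=green(w);print(g[0])
        u=int(g[1][0]);col=np.where(g[2][:,u])[0];print([(r[0],r[-1]) for r in np.split(col,np.where(np.diff(col)>2)[0]+1)])
        fit(s,w,w["pixels"])
    except Exception as e: print(e)
E
python3 -c "
from h import *
rep()"
```

```text
15.7833 [ 0.5392551  -0.21909753  0.10074504] [-0.20808003  1.00393419  0.40950675] 0.012140365958309642
axis [ 0.0577 -0.0005]
[ 225  120  106  140 9883]
[(np.int64(175), np.int64(259))]
list index out of range
```

Call:
play_rows:
  targets:
    - [255,-0.135,0,0.126,0]
    - [255,-0.135,0,0.126,0]
    - [255,-0.135,0,0.126,0]
    - [255,-0.135,0,0.126,0]
    - [255,0,0,0,0]

```text
clock: 16.25
ee_pos: [0.5519, -0.2233, 0.088]
eef_rot: [-0.501, -3.101, 0.0]
contact_force: [-0.4, 0.7, -1.4]
width: 0.0119
finger_force: 3.0
```

Call:
play_rows:
  targets:
    - [255,-0.116,0,0.149,0]
    - [255,-0.116,0,0.149,0]
    - [255,-0.116,0,0.149,0]
    - [255,-0.116,0,0.149,0]
    - [255,0,0,0,0]

```text
clock: 16.67
ee_pos: [0.5627, -0.2268, 0.0729]
eef_rot: [-0.502, -3.1, -0.0]
contact_force: [-0.3, 0.9, -0.8]
width: 0.0117
finger_force: 3.0
```

```bash
python3 -c "
from h import *
rep()"
```

```text
16.6667 [ 0.56269691 -0.22682985  0.07294037] [-0.25754969  0.93688143 -0.79573581] 0.011699881599341709
axis [ 0.0824 -0.0006]
[  224    81   109   179 13747]
[(np.int64(149), np.int64(259))]
list index out of range
```

Call:
play_rows:
  targets:
    - [255,-0.078,0,0.172,0]
    - [255,-0.078,0,0.172,0]
    - [255,-0.078,0,0.172,0]
    - [255,-0.078,0,0.172,0]
    - [255,-0.078,0,0.172,0]
    - [255,-0.078,0,0.172,0]
    - [255,0,0,0,0]
    - [255,0,0,0,0]

```text
clock: 17.38
ee_pos: [0.5732, -0.2305, 0.0476]
eef_rot: [-0.502, -3.1, -0.0]
contact_force: [-2.1, 1.2, -1.0]
width: 0.0121
finger_force: 3.0
```

```bash
cat >> h.py <<'E'
def side():
    c=camera("scene");hsv=cv2.cvtColor(c["pixels"],cv2.COLOR_RGB2HSV).astype(int)
    G=(hsv[...,0]>45)&(hsv[...,0]<85)&(hsv[...,1]>100);G[:150]=0;G[:,:250]=0;G[240:]=0
    for b in blobs(G,25):
        cs,_=cv2.findContours(b[2].astype(np.uint8),cv2.RETR_EXTERNAL,cv2.CHAIN_APPROX_NONE);h=cs[0][:,0]
        E=[h[np.argmax(h@np.array(d))] for d in((1,0),(-1,0),(0,1),(0,-1))]
        print('scene',b[0],[e.tolist() for e in E]);
        for e in E[:3]: print('   z.021',plane(c,e,.021).round(4))
    st=np.array([.4845,-.2008]);ex,ey=np.array([.951,-.309]),np.array([.309,.951])
    for n,xy in(('far+',-20*ex+33*ey),('far-',-20*ex-33*ey),('end+',100*ex+33*ey),('end-',100*ex-33*ey)):
        X=np.r_[st+xy/1000,.021];p=np.array(c["R"])@X+np.array(c["t"]);print('expect',n,(c["fx"]*p[0]/p[2]+c["cx"]).round(1),(c["fy"]*p[1]/p[2]+c["cy"]).round(1))
E
python3 -c "
from h import *
rep();side()"
```

```text
17.3833 [ 0.57324281 -0.23047499  0.04758923] [-2.13763922  1.1760718  -0.99896172] 0.012082879439450063
axis [ 0.0936 -0.0008]
[  218    57   121   203 16430]
[(np.int64(134), np.int64(259))]
list index out of range
scene [294 179  52  32 535] [[345, 201], [294, 195], [328, 210], [308, 179]]
   z.021 [ 0.4648 -0.2353  0.021 ]
   z.021 [ 0.5913 -0.2065  0.021 ]
   z.021 [ 0.4863 -0.1738  0.021 ]
expect far+ 330.6 213.0
expect far- 347.5 203.5
expect end+ 293.5 196.1
expect end- 310.6 187.9
```

It lies as expected in the scene view, within about 3 px. I'll release it and back away.

Call:
play_rows:
  targets:
    - [255,0.06,0,0.03,0]
    - [255,0,0,0,0]
    - [150,0,0,0,0]
    - [150,0,0,0,0]
    - [150,0,0,0,0]
    - [150,0,0,-0.4,0]
    - [150,0,0,-0.8,0]
    - [150,0,0,-0.8,0]
    - [150,0,0,-0.8,0]
    - [150,0,0,-0.8,0]
    - [150,0,0,-0.8,0]
    - [150,0,0,0,0]

```text
clock: 18.48
ee_pos: [0.5743, -0.2314, 0.1622]
eef_rot: [0.502, 3.095, -0.001]
contact_force: [0.9, -0.7, 0.3]
width: 0.0376
finger_force: 0.0
```

Run:
```python
from h import *
rep();side()
s=state();w=camera("wrist");im=w["pixels"]
g=green(w);m=g[2].astype(np.uint8)
cs,_=cv2.findContours(m,cv2.RETR_CCOMP,cv2.CHAIN_APPROX_NONE)
for k in sorted(cs,key=cv2.contourArea)[::-1][:3]:
    q=cv2.minAreaRect(np.array([wplane(w,s,p[0],.021)[:2]*1000 for p in k],np.float32));print(cv2.contourArea(k),q)
st=np.array([.4845,-.2008])
k=max(cs,key=cv2.contourArea)
P=np.array([wplane(w,s,p[0],.021)[:2] for p in k])-st
h=P@[.951,-.309];l=P@[.309,.951];print('along min/max',h.min(),h.max(),'lat',l.min(),l.max())
```

```text
18.4833 [ 0.5742917  -0.23136606  0.16223974] [ 0.85461212 -0.68330614  0.25743127] 0.03764039329809511
axis [ 0.0948 -0.0013]
[ 243   79   72  127 6793]
[(np.int64(125), np.int64(205))]
list index out of range
scene [294 182  52  31 548] [[345, 203], [294, 196], [328, 212], [307, 182]]
   z.021 [ 0.4614 -0.2255  0.021 ]
   z.021 [ 0.589  -0.2015  0.021 ]
   z.021 [ 0.4828 -0.1649  0.021 ]
expect far+ 330.6 213.0
expect far- 347.5 203.5
expect end+ 293.5 196.1
expect end- 310.6 187.9
6764.5 ((526.2525024414062, -215.7728271484375), (66.06002044677734, 119.15279388427734), 71.61978149414062)
52.0 ((585.4834594726562, -207.7197723388672), (7.643062114715576, 7.433417797088623), 26.59210205078125)
51.5 ((568.9091186523438, -257.5169982910156), (7.607622146606445, 7.889244556427002), 70.4891128540039)
along min/max -0.015129279086417311 0.10412171943229674 lat -0.03453597714937731 0.03175248327976459
```

Seen at the slab's height, the plate measures 66 × 119 mm, so it lies flat. Its eye centre is about 13 mm from the stud, and the tab is about 75 mm past it and 1 mm off the middle line. The head covers the bar, and the gripper is clear. Handing in.

```bash
python3 -c "
from station import close_job
print(close_job())"
```

```text
the job is handed in; nothing more can be done
None
```

The job is handed in after about 18.5 s: by my last measurement the green plate lies flat on the carrier, captive under the stud head with its tab over the dish, the gripper is clear, and the robot never went near enough to touch the red plate.

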